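Torch battery check on a sprung contact tester

TASK

Take the torch with the orange ring out of the white rack and lower it upright, tail first, into the cup of the contact tester. Push it down against the sprung brass plunger until its tail sits on the hard stop, then finish there, still gripping the torch and holding it on the stop with a light steady push: the spring lifts it off if you let go. Leave the other two torches standing in the rack and do not disturb the other things on the table.

Things in the scene. Friction and masses are not known exactly. Their poses are not given: they have to be found in the camera images.
- torch_orange_center (a point): Centre, half-way up, of the torch to be tested: a black hand torch 120 mm long, 0.18 kg (varies by up to 30 %), standing upright on its tail with the lens up and an orange ring round the top of its head. z axis runs along the torch, from tail to lens; it is round, so its yaw means nothing.
- torch_orange_head (a point): Centre of that torch's head, on its axis 102 mm above the tail end (18 mm below the lens end): the place to grip it, from above, across the 40 mm diameter.
- torch_orange_tail (a point): Centre of that torch's flat tail end face.
- torch_blue_head (a point): Head centre (102 mm above the tail) of another torch, the same but with a blue ring. Leave it standing in the rack.
- torch_white_head (a point): Head centre (102 mm above the tail) of a third torch, the same but with a white ring. Leave it standing in the rack.
- rack: White plastic rack fixed to the table, 85 mm (x) by 270 mm (y), 30 mm high; origin at the centre of its underside. Three round pockets 20 mm deep, 39 mm wide, in a row along its own y axis at -90, 0 and +90 mm; the torches stand in them in any order, tails 10 mm and lenses 130 mm above the table, and lift straight out. Grip across the rack's x axis to keep clear of the neighbours.
- tester: Contact tester fixed to the table: grey plinth 120 mm (x) by 160 mm (y), 28 mm high; origin on the table directly under the cup's axis (the plinth's centre lies 22 mm towards its +y). The upright aluminium cup, 43 mm inside diameter, has a yellow flared lip, widening to about 58 mm, whose top is about 71 mm above the table.
- telltale (a point): Red tab in a small white frame 76 mm high that stands on the tester 72 mm to the +y side of the cup. The tab rides down with the plunger; it starts about 36 mm above the level of the stop face and is 22 mm above it, level with the green marks, when the torch is on the stop.
- stop_face (a point): Centre of the hard stop: the flat dark steel floor of the cup, 30 mm above the table, facing up (z). The torch's tail must come down onto it.
- stop: The same hard stop as a solid part, the steel floor of the cup; origin at the centre of its top face.
- torch_orange: The torch to be tested, as a body; origin at the centre of its tail end face, z towards the lens. Tail cap 34 mm in diameter with a 4 mm chamfer, body 29 mm, head a plain cylinder 40 mm in diameter from 84 mm to 120 mm above the tail end.
- plunger (a joint): Travel of the brass plunger, 12 mm in diameter, in the middle of the cup. 0 = up, its tip 14 mm above the stop face; it grows as it is pushed straight down and reads about 0.014 (m) when the tail sits on the stop. The spring pushes up with about 4 N at 0 and about 10 N at the stop, more than the torch weighs; beyond that the push goes into the hard stop.
- spray_center (a point): Middle of a blue metal spray can, 48 mm wide and 150 mm high, standing near the far edge; not to be disturbed.
- radio: Black hand radio lying on the table near the far edge, 100 x 56 x 32 mm with a 90 mm aerial; not to be disturbed.
- driver: Screwdriver with a green handle, 190 mm long, lying near the far edge; not to be disturbed.
- carton: Cardboard box 90 x 130 x 60 mm at the left; not to be disturbed.

How it is judged:
By the outcome, as a careful person would: the job done as asked, in the order asked, and still so for the second after the job is handed in, while the arm keeps its last pose, push and grip.
It also fails if it takes over 54 s, if anything falls off the work surface, if the arm or the gripper's body presses on something with over 40 N, if the wrist force passes 120 N, or if a joint passes its speed limit or range.

ROBOT

A 6-joint arm with a two-finger parallel gripper is mounted at the origin on the work surface. World frame = base frame: x ahead of the robot, y to its left, z up, the work surface at z = 0. Lengths are in m, angles in degrees, forces in N, time in s.
With the tool pointing down it reaches from about 0.25 to 0.725 m from the base axis. Payload 9.7 kg.
Tool frame: the origin (TCP) lies at the very end of the fingers, on their centre line; the grasp point (between the pads) lies 19 mm behind it; x points along the fingers, z is the direction in which the jaws open and shut, and the axes are right-handed (so a half turn about x gives the same grasp; the last joint's range is limited). The gripper opens to 85 mm and grips with 20 to 120 N. Pads are 22 mm wide; open, the fingers measure 114 mm over their backs; the gripper's body (76 mm by 85 mm) begins 54 mm behind the grasp point. The pads swing forward as they close: fully open they stand 13 mm farther back than shut.
Start: joints at [-71.734, 4.979, 10.078, 95.1, 0, 90], TCP at [0.172, -0.522, 0.231] pointing down, gripper open.
Joint ranges: [-179.16, 179.16], [-48.56, 103.87], [-65.8, 70.77], [-126.05, 130.52], [-82.76, 87.17], [-180, 180]. Speed limits (degrees/s): [127.2, 127.2, 147.25, 180, 180, 180].

INTERFACE

Orientations are given as [roll, pitch, yaw] about the fixed x, y, z axes, in that order (R = Rz(yaw) Ry(pitch) Rx(roll)).
In Python, from workcell import sensors, vision, job_done gives the robot as it stands.
- The arm moves only by the tool carry_out, never from a script. Its argument "increments" is a list of rows, each a list of 7 numbers: the turn, a rotation vector about the tool's x, y, z in degrees, then the shift along the tool's x, y, z in mm, then the opening in per cent of the stroke, from 0 (shut) to 100 (fully open). A call has 1 to 12 rows; each row shifts and turns the commanded pose from where the row before left it, along the tool's axes as they then stand; what a row does not reach is not made up. A row lasts 1/8 s, in which the tool goes at most 62.5 mm and 10.7 degrees, less where a joint would pass 70% of its speed; a pose out of reach is approached as far as the arm can. A call is refused whole if a number of a shift passes 62.5 or a number of a turn 10.7, either way. A call with a gripper value outside its range is refused whole. The fingers move at their own pace and stop on an object; "squeeze" is the grip in N (left out, the last holds). Time passes only in rows, so rows that do not move let the fingers close. It gives the time, the measured TCP pose, the force and the opening at its end, in the units of the state.
- sensors.get_obs(): the state, without advancing time (a new reading comes with each control period).
- vision.camera(name): name is "scene" or "top" or "wrist"; returns the picture (420x560x3 uint8, red, green, blue); there is no depth.
- vision.calibration(name): a dict with "camera_matrix" (3x3 intrinsics, pixels), "extrinsics" (4x4, takes a point from world to camera coordinates); the wrist camera has in their place "mount" (4x4, takes a point from camera to tool coordinates, whose origin is the TCP and whose axes are the tool frame's). Camera axes: x right, y up, looking along -z (the intrinsics and any distortion apply to the point x, -y, -z); pixel columns grow to the right and rows downward; lengths in m; the calibration is good to about 2 mm. A picture is of the moment at which its call begins: read the wrist's pose just before it. calibration takes no time and is no camera call.
- job_done(): hands the job in, once; it reports no verdict.
The state is a dict: "time": time; "q": joint angles; "qd": joint speeds; "joint_efforts": joint torques, N m; "ee_pos": TCP position; "tcp_rot": TCP orientation; "wrist_force": force on the tool from outside, world axes, zero at the start; "torque": the same for the moment, N m; "opening": finger opening in m.
Only numpy, scipy, OpenCV 4.12 (cv2) and the standard library are available. Lean on these libraries where they do the work, as an engineer would, in place of code of your own. Each camera call takes 0.05 s, during which the arm holds its last target.

## Working session

There is one attempt and no reset: what is moved stays moved. The work goes in short steps, Python scripts to look and compute and a tool call to move; the robot and the scene stay as the last step left them, time stands still between calls to the robot, and variables do not carry over. Pictures are saved under pics/ and viewed, and the job is handed in when it is done.

Besides the shell and the picture viewer there is one more tool, called after "Emit:" by a JSON object that holds its "op" and its "data", one argument or row to a line. carry_out: Moves the arm, as the interface text tells. Its arguments: {"type":"object","properties":{"increments":{"type":"array"},"squeeze":{"type":"number"}},"required":["increments"]}

```bash
mkdir -p pics; python3 - <<'E'
from workcell import sensors, vision
import cv2
for k,v in sensors.get_obs().items(): print(k,v)
for n in ["scene","top"]:
    c=vision.calibration(n); print(n,c)
    cv2.imwrite(f"pics/{n}0.png",vision.camera(n)[:,:,::-1])
print(vision.calibration("wrist"))
E
```

```text
time 0.0
q [-7.17335095e+01  5.01104610e+00  1.00340413e+01  9.51007333e+01
 -5.50328390e-05  9.00020109e+01]
qd [-0.03207404 -0.06513676  0.08119624  0.01097221  0.09172031  0.00360748]
joint_efforts [ 2.23514733e-03 -5.20383668e+01  4.64808297e+01  1.61944132e-02
  1.50058768e-04 -3.41220300e-05]
ee_pos [ 0.17231469 -0.52205635  0.2305799 ]
tcp_rot [-179.95742795   89.92226188  108.30705166]
wrist_force [-0.61232368  0.42907597  0.88187066]
torque [-0.01481564 -0.00105151 -0.0256053 ]
opening 0.08557841362418166
scene {'camera_matrix': array([[454.43239177,   0.        , 280.9116283 ],
       [  0.        , 454.43239177, 215.32245286],
       [  0.        ,   0.        ,   1.        ]]), 'extrinsics': array([[ 0.1154645 ,  0.99327194, -0.00887691, -0.17578394],
       [-0.7285145 ,  0.09075552,  0.67899194,  0.38061733],
       [ 0.67522928, -0.0719325 ,  0.73409205, -1.79624529],
       [ 0.        ,  0.        ,  0.        ,  1.        ]])}
top {'camera_matrix': array([[520.94346462,   0.        , 279.00827803],
       [  0.        , 520.94346462, 208.77762731],
       [  0.        ,   0.        ,   1.        ]]), 'extrinsics': array([[ 0.02035506, -0.99970645,  0.01314077,  0.10278332],
       [ 0.99659807,  0.02133815,  0.0796051 , -0.61725683],
       [-0.07986213,  0.0114757 ,  0.99673986, -1.41925002],
       [ 0.        ,  0.        ,  0.        ,  1.        ]])}
{'camera_matrix': array([[340.89540841,   0.        , 283.60495723],
       [  0.        , 340.89540841, 208.95539538],
       [  0.        ,   0.        ,   1.        ]]), 'mount': array([[-1.12017281e-03,  2.70158583e-01, -9.62815187e-01,
        -1.44436023e-01],
       [-2.24241250e-04,  9.62815699e-01,  2.70158988e-01,
         6.75016535e-02],
       [ 9.99999347e-01,  5.18527633e-04, -1.01793927e-03,
         1.09462412e-03],
       [ 0.00000000e+00,  0.00000000e+00,  0.00000000e+00,
         1.00000000e+00]])}
```

View pics/scene0.png

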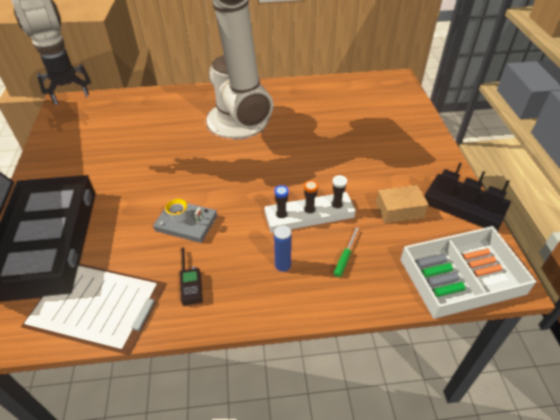

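View pics/top0.png

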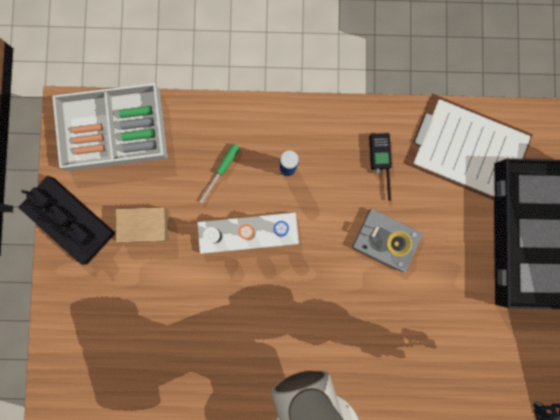

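The scene picture shows the rack with torches in the order blue, orange, white (orange ring at about 310,187) and the tester with the yellow lip at about 176,207. In the top picture the orange ring is at about 246,232, the lip at about 400,243, and the rack is slightly rotated. Next I'll measure these.

```bash
cat > h.py <<'E'
import numpy as np, cv2
from scipy.spatial.transform import Rotation as Ro
from workcell import sensors, vision
def KE(n,obs=None):
    c=vision.calibration(n); K=c["camera_matrix"]
    if n!="wrist": return K,c["extrinsics"]
    T=np.eye(4); T[:3,:3]=Ro.from_euler("xyz",obs["tcp_rot"],degrees=True).as_matrix(); T[:3,3]=obs["ee_pos"]
    return K,np.linalg.inv(T@c["mount"])
def ray(K,E,p):
    d=np.array([(p[0]-K[0,2])/K[0,0],-(p[1]-K[1,2])/K[1,1],-1.0])
    R=E[:3,:3]; return -R.T@E[:3,3], R.T@d
def onz(K,E,p,z):
    o,d=ray(K,E,p); return o+d*(z-o[2])/d[2]
def proj(K,E,P):
    c=E[:3,:3]@np.asarray(P)+E[:3,3]; return np.array([K[0,2]+K[0,0]*c[0]/-c[2],K[1,2]-K[1,1]*c[1]/-c[2]])
def blobs(img,lo,hi,roi=None,amin=5):
    hsv=cv2.cvtColor(img,cv2.COLOR_RGB2HSV); m=cv2.inRange(hsv,np.array(lo),np.array(hi))
    if roi: 
        z=np.zeros_like(m); x0,y0,x1,y1=roi; z[y0:y1,x0:x1]=m[y0:y1,x0:x1]; m=z
    n,l,s,c=cv2.connectedComponentsWithStats(m)
    return m,[(s[i].tolist(),c[i].round(1).tolist()) for i in range(1,n) if s[i][4]>=amin]
E
python3 - <<'E'
from h import *
t=cv2.imread("pics/top0.png")[:,:,::-1].copy(); s=cv2.imread("pics/scene0.png")[:,:,::-1].copy()
cv2.imwrite("pics/topz.png",cv2.resize(t[195:280,190:430,::-1],None,fx=3.3,fy=3.3,interpolation=cv2.INTER_CUBIC))
cv2.imwrite("pics/scz.png",cv2.resize(s[165:250,140:370,::-1],None,fx=3.3,fy=3.3,interpolation=cv2.INTER_CUBIC))
K,E=KE("top")
for nm,lo,hi,roi,z in [("orange",(5,160,190),(15,255,255),(230,215,262,248),.128),("yellow",(20,120,90),(35,255,255),(370,215,425,275),.066),("blue",(105,100,80),(130,255,255),(265,215,297,245),.128)]:
    m,b=blobs(t,lo,hi,roi); print(nm,b)
    ys,xs=np.nonzero(m); (c,r)=cv2.minEnclosingCircle(np.stack([xs,ys],1).astype(np.float32)); print(c,r,onz(K,E,c,z))
    for st,ce in b: print(onz(K,E,ce,z))
m,b=blobs(t,(0,0,170),(180,60,255),(190,205,305,260)); print(b)
ys,xs=np.nonzero(m); rr=cv2.minAreaRect(np.stack([xs,ys],1).astype(np.float32)); print(rr)
bp=cv2.boxPoints(rr); print([onz(K,E,p,.03).round(4) for p in bp])
K,E=KE("scene")
for nm,lo,hi,roi,z in [("orange",(5,160,190),(15,255,255),(300,178,320,198),.128),("yellow",(20,120,90),(35,255,255),(160,195,192,220),.066)]:
    m,b=blobs(s,lo,hi,roi); print(nm,b)
    for st,ce in b: print(onz(K,E,ce,z))
E
```

```text
orange []
(0.0, 0.0) 0.0 [1.14279814 0.86334943 0.128     ]
yellow [([387, 232, 24, 24, 268], [398.6, 243.3])]
(398.5, 243.5) 12.103818893432617 [ 0.52502692 -0.20633569  0.066     ]
[ 0.52556804 -0.2066037   0.066     ]
blue [([274, 221, 14, 15, 48], [280.0, 229.0])]
(280.5, 228.0) 7.159010887145996 [0.5573167  0.11201998 0.128     ]
[0.55472779 0.11324929 0.128     ]
[([198, 213, 101, 41, 2619], [246.7, 233.4]), ([276, 223, 11, 11, 87], [280.9, 227.8]), ([241, 227, 10, 10, 76], [245.8, 231.3])]
((247.73194885253906, 232.7095184326172), (32.08388137817383, 99.40536499023438), 84.36931610107422)
[array([0.5743, 0.3411, 0.03  ]), array([0.6069, 0.0697, 0.03  ]), array([0.5192, 0.0595, 0.03  ]), array([0.4871, 0.3297, 0.03  ])]
orange [([300, 178, 20, 20, 147], [309.1, 186.0])]
[0.54718722 0.1986359  0.128     ]
yellow [([165, 198, 22, 17, 194], [175.7, 205.7])]
[ 0.51822194 -0.2050717   0.066     ]
```

View pics/topz.png

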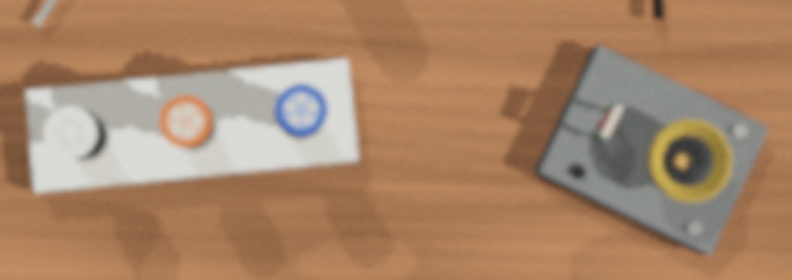

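View pics/scz.png

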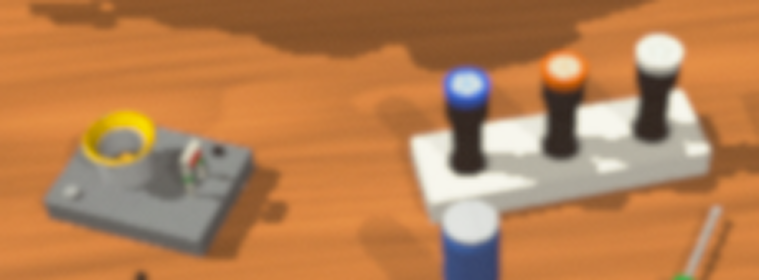

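```bash
cat >> h.py <<'E'
def tool(target,o=None):
    o=o or sensors.get_obs(); R=Ro.from_euler("xyz",o["tcp_rot"],degrees=True).as_matrix()
    return (R.T@(np.array(target)-o["ee_pos"])*1000).round(1)
E
python3 - <<'E'
from h import *
o=sensors.get_obs(); R=Ro.from_euler("xyz",o["tcp_rot"],degrees=True).as_matrix(); print(R.round(3))
print("yaw of tool z",np.degrees(np.arctan2(R[1,2],R[0,2])))
print(tool([0.525,-0.206,0.231]),tool([0.547,0.2,0.231]))
E
```

```text
[[-0.     0.95   0.313]
 [ 0.001  0.313 -0.95 ]
 [-1.     0.    -0.001]]
yaw of tool z -71.73548533376173
[-1.000e-01  4.340e+02 -1.897e+02] [ 3.000e-01  5.821e+02 -5.683e+02]
```

Emit:
{"op": "carry_out", "data": {
  "increments": [
    [0,0,0,0,43.4,-19,100],
    [0,0,0,0,43.4,-19,100],
    [0,0,0,0,43.4,-19,100],
    [0,0,0,0,43.4,-19,100],
    [0,0,0,0,43.4,-19,100],
    [0,0,0,0,43.4,-19,100],
    [0,0,0,0,43.4,-19,100],
    [0,0,0,0,43.4,-19,100],
    [0,0,0,0,43.4,-19,100],
    [0,0,0,0,43.4,-19,100],
    [0,0,0,0,0,0,100],
    [0,0,0,0,0,0,100]
  ]
}}

```text
time: 1.6
ee_pos: [0.5248, -0.2058, 0.2309]
tcp_rot: [-116.7, 89.9, 171.6]
wrist_force: [0.9, -0.2, -0.2]
opening: 0.0848
```

```bash
python3 - <<'E'
from h import *
import json
o=sensors.get_obs(); im=vision.camera("wrist"); cv2.imwrite("pics/w1.png",im[:,:,::-1])
print(o["time"],o["q"],o["ee_pos"],o["tcp_rot"],o["wrist_force"])
json.dump({k:np.asarray(v).tolist() for k,v in o.items()},open("w1.json","w"))
K,E=KE("wrist",o)
m,b=blobs(im,(20,100,70),(36,255,255),None,100); print(b)
cs,_=cv2.findContours(m,cv2.RETR_EXTERNAL,cv2.CHAIN_APPROX_NONE); c=max(cs,key=cv2.contourArea)
e=cv2.fitEllipse(cv2.convexHull(c)); print(e,onz(K,E,e[0],.071))
E
```

```text
1.6 [-2.14076737e+01  6.93215353e+00  1.21522487e+01  9.52742531e+01
 -1.25556389e-02  1.40293476e+02] [ 0.52475006 -0.20579546  0.23088083] [-116.65400654   89.94440573  171.64484955] [ 0.85648391 -0.24509123 -0.15732166]
[([247, 155, 73, 72, 2622], [283.0, 191.0]), ([278, 178, 12, 13, 122], [283.1, 184.3])]
((283.0570373535156, 190.1535186767578), (72.21353912353516, 73.72516632080078), 93.0270004272461) [ 0.52483162 -0.20666644  0.071     ]
```

View pics/w1.png

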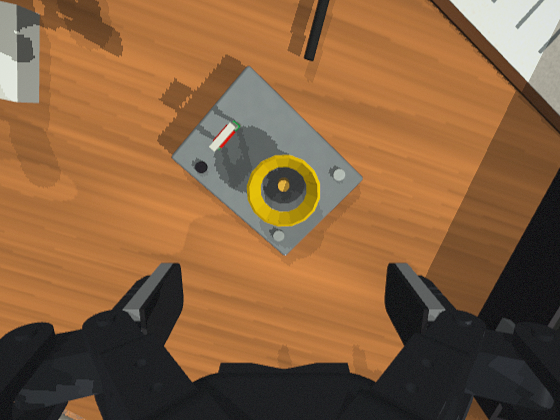

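The wrist picture shows the yellow lip centred at about 283,190, with the brass plunger at 283,184. The cup's axis comes out at about (0.525, -0.207), which agrees with the top view. Next I'll turn the jaws to the rack's x axis and move over the rack.

Emit:
{"op": "carry_out", "data": {
  "increments": [
    [-9.8,0,0,0,0,0,100],
    [-9.8,0,0,0,0,0,100],
    [-9.8,0,0,0,0,0,100],
    [-9.8,0,0,0,0,0,100],
    [-9.8,0,0,0,0,0,100],
    [-9.8,0,0,0,0,0,100],
    [-9.8,0,0,0,0,0,100],
    [-9.8,0,0,0,0,0,100],
    [0,0,0,0,44.5,7.8,100],
    [0,0,0,0,44.5,7.8,100],
    [0,0,0,0,44.5,7.8,100],
    [0,0,0,0,44.5,7.8,100]
  ]
}}

```text
time: 3.15
ee_pos: [0.5348, -0.0252, 0.2316]
tcp_rot: [-17.3, 90.0, -10.7]
wrist_force: [0.8, -0.0, -0.2]
opening: 0.0854
```

Emit:
{"op": "carry_out", "data": {
  "increments": [
    [0,0,0,0,44.5,7.8,100],
    [0,0,0,0,44.5,7.8,100],
    [0,0,0,0,44.5,7.8,100],
    [0,0,0,0,44.5,7.8,100],
    [0,0,0,0,44.5,7.8,100],
    [0,0,0,0,0,0,100],
    [0,0,0,0,0,0,100]
  ]
}}

```text
time: 4.03
ee_pos: [0.5482, 0.199, 0.2314]
tcp_rot: [-102.3, 90.0, -95.7]
wrist_force: [0.9, 0.2, -0.5]
opening: 0.0855
```

```bash
python3 - <<'E'
from h import *
import json
o=sensors.get_obs(); im=vision.camera("wrist"); cv2.imwrite("pics/w2.png",im[:,:,::-1])
print(o["time"],o["q"],o["ee_pos"],o["tcp_rot"],o["wrist_force"])
json.dump({k:np.asarray(v).tolist() for k,v in o.items()},open("w2.json","w"))
K,E=KE("wrist",o)
for nm,lo,hi in [("or",(5,150,150),(14,255,255)),("bl",(105,100,60),(130,255,255))]:
    m,b=blobs(im,lo,hi,None,200); print(nm,b)
E
```

```text
4.025 [ 1.99603939e+01  9.65366084e+00  1.52533901e+01  9.56077511e+01
 -1.66949647e-02  1.03340098e+02] [0.54818449 0.19900546 0.23140245] [-102.32419625   89.98147776  -95.70389922] [ 0.914777    0.16518947 -0.52568542]
or [([0, 0, 560, 382, 138343], [263.9, 168.1]), ([253, 178, 55, 53, 858], [281.8, 202.4]), ([466, 395, 43, 25, 726], [485.6, 409.7]), ([59, 396, 44, 24, 719], [81.5, 409.8])]
bl [([413, 263, 93, 70, 1464], [455.9, 293.6]), ([256, 284, 50, 50, 1148], [281.0, 306.1])]
```

View pics/w2.png

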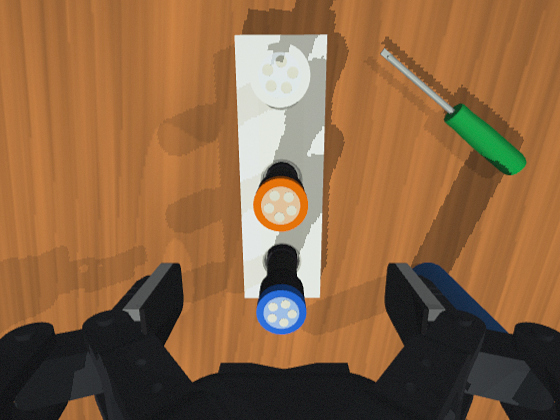

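The wrist picture shows the orange ring centred at about 281,205, blue at 281,313, white at 280,78. The rack's long axis lines up with the image columns, so the jaw direction is right. The spray can is at the lower right, near the right finger, so I'll check that clearance.

```bash
python3 - <<'E'
from h import *
import json
im=cv2.imread("pics/w2.png")[:,:,::-1].copy(); o={k:np.array(v) for k,v in json.load(open("w2.json")).items()}
K,E=KE("wrist",o)
def ell(lo,hi,roi,z):
    m,_=blobs(im,lo,hi,roi); cs,_=cv2.findContours(m,cv2.RETR_EXTERNAL,cv2.CHAIN_APPROX_NONE); c=max(cs,key=cv2.contourArea)
    e=cv2.fitEllipse(cv2.convexHull(c)); p=onz(K,E,e[0],z); print(e,p.round(4),"diam",e[1][1]*(E@[*p,1])[2]/-K[0,0]); return p
a=ell((8,200,200),(18,255,255),(250,172,312,235),.13); b=ell((105,150,60),(130,255,255),(250,280,312,340),.13)
w=ell((0,0,200),(180,40,255),(245,40,312,112),.13)
d=a-b; print(d, np.degrees(np.arctan2(-d[0],d[1])), np.linalg.norm(d), np.linalg.norm(w-a))
# top-camera ring
t=cv2.imread("pics/top0.png")[:,:,::-1]; print(onz(*KE("top"),(190+186/3.3,195+120/3.3),.13))
print("spray top-view",onz(*KE("top"),(289,158),.15),"scene",onz(*KE("scene"),(283,232),.15))
# cup refine
o1={k:np.array(v) for k,v in json.load(open("w1.json")).items()}; print("plunger",onz(*KE("wrist",o1),(283.1,184.3),.044), "lip",onz(*KE("wrist",o1),(283.06,190.15),.071))
s=cv2.imread("pics/scene0.png")
print(tool([a[0],a[1],.231],o), tool([a[0],a[1],.093],o))
E
```

```text
((280.3161315917969, 204.38958740234375), (51.996761322021484, 53.9640007019043), 93.28882598876953) [0.5449 0.2    0.13  ] diam 0.04028353072565793
((280.96246337890625, 308.64459228515625), (49.81831359863281, 50.33984375), 12.213798522949219) [0.5554 0.1125 0.13  ] diam 0.04111772861063149
((262.85406494140625, 75.43914031982422), (75.74510192871094, 100.89031219482422), 80.90575408935547) [0.5231 0.2882 0.13  ] diam 0.06806412632097494
[-0.01043851  0.08753631  0.        ] 6.800282582087292 0.08815649849456487 0.0907982646275188
[0.54681082 0.1990905  0.13      ]
spray top-view [0.73518724 0.09428786 0.15      ] scene [0.73482458 0.09843264 0.15      ]
plunger [ 0.52340098 -0.20499738  0.044     ] lip [ 0.52352847 -0.20494951  0.071     ]
[ 0.4  1.4 -3.1] [138.4   1.5  -3.1]
```

The same pixel gave two answers 2 mm apart, so I'll check whether the calibration or the saved state changed.

```bash
python3 - <<'E'
from h import *
import json
for i in range(3): print(vision.calibration("wrist")["mount"][:3,3], sensors.get_obs()["ee_pos"],sensors.get_obs()["tcp_rot"])
for f in ("w1.json","w2.json"):
    o={k:np.array(v) for k,v in json.load(open(f)).items()}; print(o["ee_pos"],o["tcp_rot"]); print(onz(*KE("wrist",o),(283.057,190.1535),.071))
E
```

```text
[-0.14443454  0.06727651 -0.00082059] [0.54829291 0.19869302 0.23151966] [-49.83532593  89.98166766 -43.25416565]
[-0.14443454  0.06727651 -0.00082059] [0.54829291 0.19869302 0.23151966] [-49.83532593  89.98166766 -43.25416565]
[-0.14443454  0.06727651 -0.00082059] [0.54829291 0.19869302 0.23151966] [-49.83532593  89.98166766 -43.25416565]
[ 0.52475006 -0.20579546  0.23088083] [-116.65400654   89.94440573  171.64484955]
[ 0.5235245  -0.20494793  0.071     ]
[0.54818449 0.19900546 0.23140245] [-102.32419625   89.98147776  -95.70389922]
[0.54716733 0.19795527 0.071     ]
```

The wrist mount calibration is redrawn between scripts, within its stated 2 mm, so I'll average it with the other views. That puts the torch at about (0.546, 0.1995). The clearances (22 mm per finger, 4.5 mm in the cup) are tolerant of this.

Emit:
{"op": "carry_out", "data": {
  "increments": [
    [0,0,0,10,0.8,-2.2,100],
    [0,0,0,20,0,0,100],
    [0,0,0,20,0,0,100],
    [0,0,0,20,0,0,100],
    [0,0,0,20,0,0,100],
    [0,0,0,20,0,0,100],
    [0,0,0,20,0,0,100],
    [0,0,0,10,0,0,100],
    [0,0,0,0,0,0,100],
    [0,0,0,0,0,0,100]
  ]
}}

```text
time: 5.32
ee_pos: [0.5462, 0.2006, 0.0921]
tcp_rot: [14.0, 89.9, 20.7]
wrist_force: [0.3, -0.2, 0.7]
opening: 0.0856
```

```bash
python3 - <<'E'
from h import *
o=sensors.get_obs(); im=vision.camera("wrist"); cv2.imwrite("pics/w3.png",im[:,:,::-1])
print(o["time"],o["ee_pos"],o["wrist_force"])
K,E=KE("wrist",o)
m,_=blobs(im,(8,180,160),(18,255,255),(230,160,340,300)); cs,_=cv2.findContours(m,cv2.RETR_EXTERNAL,cv2.CHAIN_APPROX_NONE); c=max(cs,key=cv2.contourArea)
e=cv2.fitEllipse(cv2.convexHull(c)); p=onz(K,E,e[0],.13); print(e,p,tool([p[0],p[1],o["ee_pos"][2]],o))
E
```

```text
5.325 [0.54624337 0.20058306 0.09210143] [ 0.29289123 -0.24454571  0.65616988]
((283.10015869140625, 301.81365966796875), (82.14117431640625, 108.50949096679688), 94.71946716308594) [0.54489628 0.20371117 0.13      ] [-0.   3.3 -1. ]
```

View pics/w3.png

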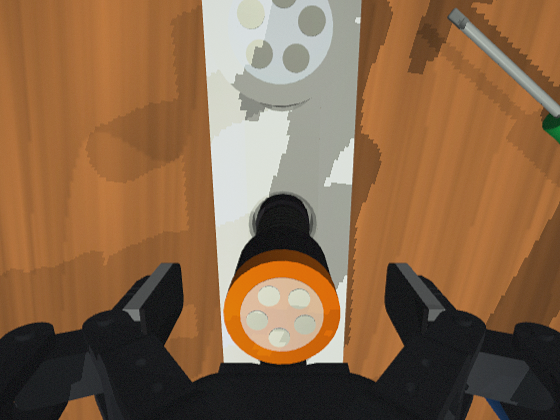

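The wrist picture shows the orange lens face centred at about 282,311, midway between the fingertips (columns 182 and 386). It is also level with the pads along tool y, so I'll close.

Emit:
{"op": "carry_out", "data": {
  "increments": [
    [0,0,0,0,0,0,30],
    [0,0,0,0,0,0,30],
    [0,0,0,0,0,0,30],
    [0,0,0,0,0,0,30],
    [0,0,0,0,0,0,30],
    [0,0,0,0,0,0,30],
    [0,0,0,0,0,0,30],
    [0,0,0,0,0,0,30]
  ],
  "squeeze": 60
}}

```text
time: 6.38
ee_pos: [0.5461, 0.2007, 0.0917]
tcp_rot: [19.3, 90.0, 26.0]
wrist_force: [-0.6, -1.1, 5.3]
opening: 0.0387
```

```bash
python3 - <<'E'
from h import *
o=sensors.get_obs(); im=vision.camera("wrist"); cv2.imwrite("pics/w4.png",im[:,:,::-1])
print(o["time"],o["ee_pos"],o["wrist_force"],o["opening"])
E
```

```text
6.375 [0.54607635 0.20072933 0.0917234 ] [-0.5904002  -1.13208218  5.32492803] 0.03867064714585589
```

View pics/w4.png

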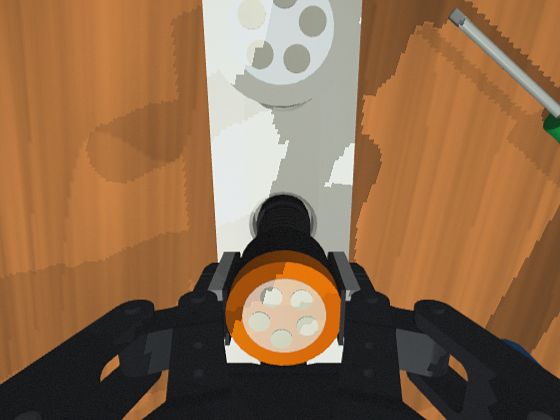

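Gripped (38.7 mm), with the torch centred in the pads. Next is the straight lift.

Emit:
{"op": "carry_out", "data": {
  "increments": [
    [0,0,0,-5,0,0,30],
    [0,0,0,-8,0,0,30],
    [0,0,0,-12,0,0,30],
    [0,0,0,-15,0,0,30],
    [0,0,0,-20,0,0,30],
    [0,0,0,-20,0,0,30],
    [0,0,0,-20,0,0,30],
    [0,0,0,-20,0,0,30],
    [0,0,0,-20,0,0,30],
    [0,0,0,-15,0,0,30],
    [0,0,0,-5,0,0,30],
    [0,0,0,0,0,0,30]
  ]
}}

```text
time: 7.92
ee_pos: [0.546, 0.2007, 0.2513]
tcp_rot: [21.8, 90.0, 28.5]
wrist_force: [0.7, -0.8, -2.7]
opening: 0.0391
```

```bash
python3 - <<'E'
from h import *
o=sensors.get_obs(); im=vision.camera("wrist"); cv2.imwrite("pics/w5.png",im[:,:,::-1])
s=vision.camera("scene"); cv2.imwrite("pics/s5.png",cv2.resize(s[110:260,200:400,::-1],None,fx=4,fy=4,interpolation=cv2.INTER_CUBIC))
print(o["time"],o["ee_pos"],o["wrist_force"],o["opening"])
E
```

```text
7.925 [0.54600056 0.20067622 0.25126336] [ 0.67139464 -0.83713442 -2.67041482] 0.039138949643490996
```

View pics/w5.png

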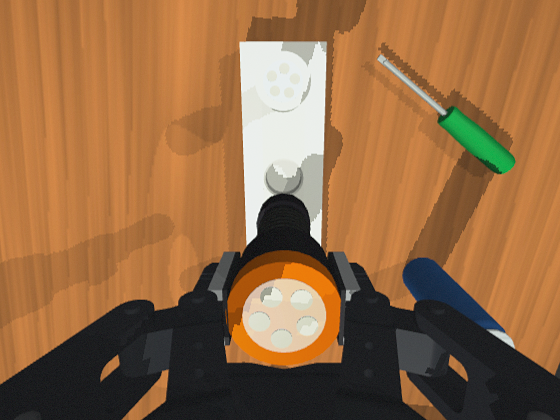

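View pics/s5.png

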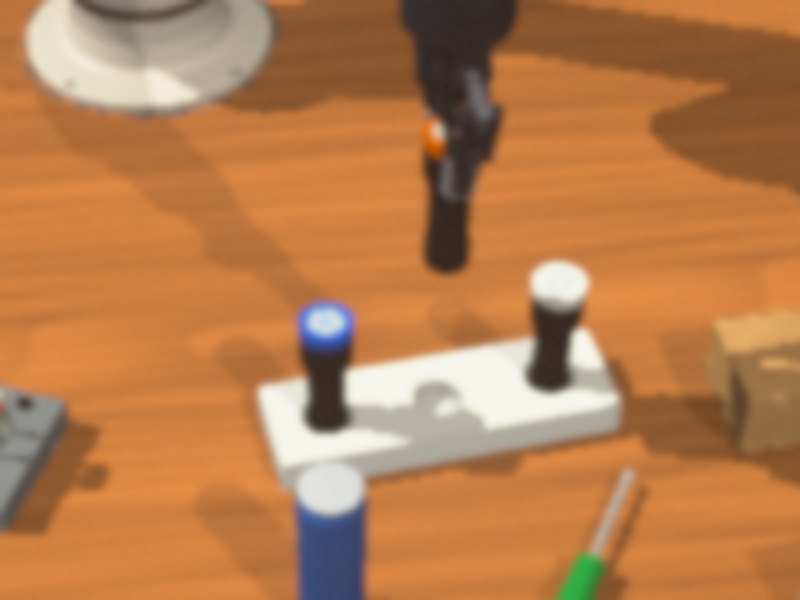

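The torch has come out cleanly and hangs upright (in the crop, its tail is at about 446,262, clear above the lenses). The other two still stand in the rack. Next I'll move over the tester.

Emit:
{"op": "carry_out", "data": {
  "increments": [
    [0,0,0,0,-20,-3.5,30],
    [0,0,0,0,-40,-7,30],
    [0,0,0,0,-40,-7,30],
    [0,0,0,0,-40,-7,30],
    [0,0,0,0,-40,-7,30],
    [0,0,0,0,-40,-7,30],
    [0,0,0,0,-40,-7,30],
    [0,0,0,0,-40,-7,30],
    [0,0,0,0,-40,-7,30],
    [0,0,0,0,-40,-7,30],
    [0,0,0,0,-21,-3,30],
    [0,0,0,0,0,0,30]
  ]
}}

```text
time: 9.52
ee_pos: [0.5229, -0.207, 0.2508]
tcp_rot: [150.2, 90.0, 156.7]
wrist_force: [-0.7, -0.1, -2.0]
opening: 0.0389
```

```bash
python3 - <<'E'
from h import *
o=sensors.get_obs(); im=vision.camera("wrist"); cv2.imwrite("pics/w6.png",im[:,:,::-1])
s=vision.camera("scene"); cv2.imwrite("pics/s6.png",cv2.resize(s[110:260,100:300,::-1],None,fx=4,fy=4,interpolation=cv2.INTER_CUBIC))
print(o["time"],o["ee_pos"],o["tcp_rot"],o["wrist_force"],o["opening"])
K,E=KE("wrist",o)
m,b=blobs(im,(20,100,70),(36,255,255),None,60); print(b)
# expected location of cup & tail in the views
for P in [(0.5245,-.206,.071),(*o["ee_pos"][:2],o["ee_pos"][2]-.082)]:
    print(proj(K,E,P), proj(*KE("scene"),P), tool([*P[:2],o["ee_pos"][2]],o))
E
```

```text
9.525 [ 0.5228613  -0.20700198  0.25082441] [150.15042913  89.95092863 156.68716165] [-0.72495002 -0.10714622 -1.96767213] 0.03889401473898008
[([251, 150, 70, 61, 1723], [286.1, 176.1]), ([280, 173, 11, 13, 111], [285.3, 179.2])]
[286.16914004 184.15019961] [175.00991361 206.06153922] [-0.   0.8  1.7]
[284.67031383 213.69566498] [168.54829374 182.03390532] [0. 0. 0.]
```

View pics/w6.png

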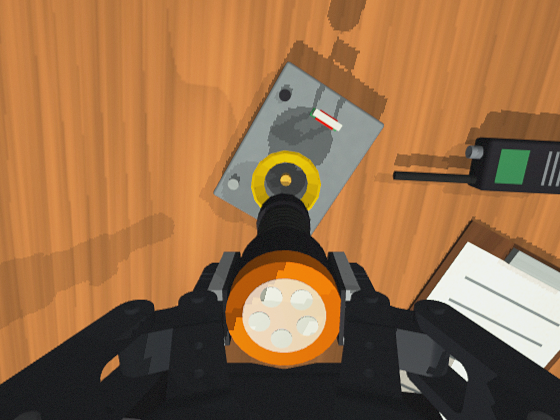

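View pics/s6.png

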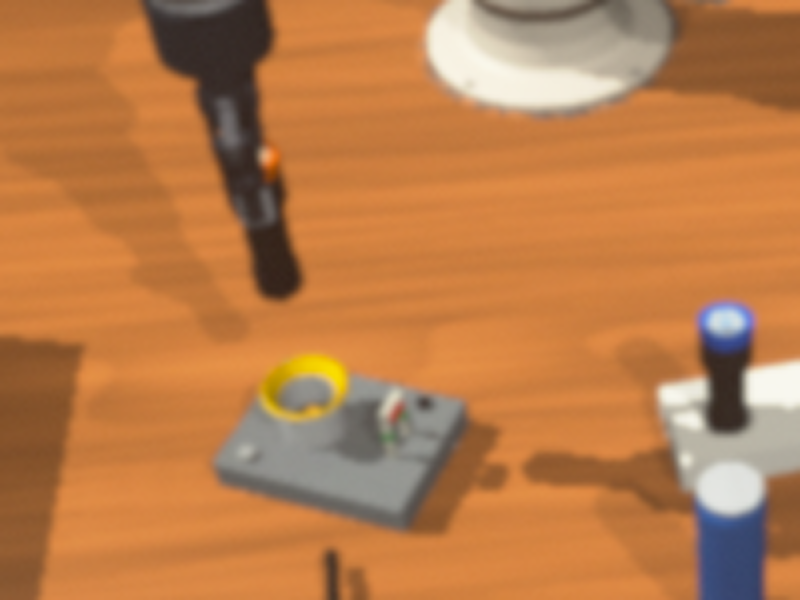

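The wrist picture shows the lip centred at about column 285.7 and row 185, with the plunger at 285,179. The torch axis is at about column 284, so I need roughly +1.7 mm in tool z and +0.8 mm in tool y. The scene picture shows the torch hanging upright above the cup. I'll correct this and descend to just above the lip.

Emit:
{"op": "carry_out", "data": {
  "increments": [
    [0,0,0,5,0.8,1.7,30],
    [0,0,0,15,0,0,30],
    [0,0,0,20,0,0,30],
    [0,0,0,20,0,0,30],
    [0,0,0,15,0,0,30],
    [0,0,0,7,0,0,30],
    [0,0,0,3,0,0,30],
    [0,0,0,0,0,0,30],
    [0,0,0,0,0,0,30]
  ]
}}

```text
time: 10.75
ee_pos: [0.5253, -0.2048, 0.1669]
tcp_rot: [-27.6, 89.9, -20.9]
wrist_force: [-0.0, 0.5, -2.1]
opening: 0.0391
```

```bash
python3 - <<'E'
from h import *
o=sensors.get_obs(); im=vision.camera("wrist"); cv2.imwrite("pics/w7.png",im[:,:,::-1])
s=vision.camera("scene"); t=vision.camera("top"); cv2.imwrite("pics/s7.png",cv2.resize(s[150:240,140:240,::-1],None,fx=6,fy=6,interpolation=cv2.INTER_CUBIC))
print(o["time"],o["ee_pos"],o["wrist_force"],o["opening"])
K,E=KE("wrist",o)
m,b=blobs(im,(20,100,70),(36,255,255),None,60); print(b)
ex=o["ee_pos"]
K2,E2=KE("scene")
for P in [(ex[0],ex[1],.071),(ex[0],ex[1],ex[2]-.082)]: print(proj(K,E,P),((proj(K2,E2,P)-[140,150])*6).round())
E
```

```text
10.75 [ 0.52528369 -0.20482414  0.16690668] [-0.02237756  0.46812009 -2.07310841] 0.03910274327749125
[([236, 165, 93, 77, 2803], [281.6, 198.1])]
[284.40423417 208.17953124] [212. 337.]
[284.48073248 213.59554494] [207. 318.]
```

View pics/w7.png

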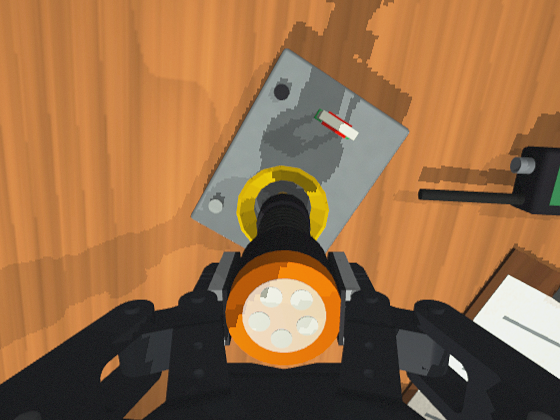

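View pics/s7.png

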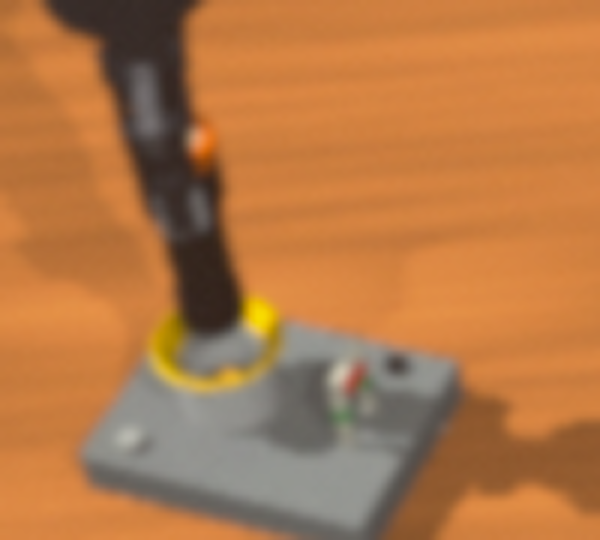

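The wrist picture shows the lip spanning columns 236–329, with its centre at about 282.5,210. The torch axis projects to about 284,208, so it's within about 1.5 mm. The scene picture shows the tail just above the middle of the lip. I'll make a small correction and lower it to just above the plunger.

Emit:
{"op": "carry_out", "data": {
  "increments": [
    [0,0,0,3,-1.2,-0.5,30],
    [0,0,0,5,0,0,30],
    [0,0,0,5,0,0,30],
    [0,0,0,5,0,0,30],
    [0,0,0,5,0,0,30],
    [0,0,0,5,0,0,30],
    [0,0,0,4,0,0,30],
    [0,0,0,0,0,0,30]
  ]
}}

```text
time: 11.9
ee_pos: [0.5245, -0.2059, 0.1339]
tcp_rot: [150.6, 90.0, 157.2]
wrist_force: [-0.7, 0.3, -2.7]
opening: 0.039
```

```bash
python3 - <<'E'
from h import *
o=sensors.get_obs(); im=vision.camera("wrist"); cv2.imwrite("pics/w8.png",im[:,:,::-1])
s=vision.camera("scene"); cv2.imwrite("pics/s8.png",cv2.resize(s[150:240,140:240,::-1],None,fx=6,fy=6,interpolation=cv2.INTER_CUBIC))
print(o["time"],o["ee_pos"],o["wrist_force"],o["torque"],o["opening"])
E
```

```text
11.9 [ 0.52451395 -0.20589636  0.13394303] [-0.65162658  0.25242345 -2.65789904] [ 0.00380723 -0.01356329  0.02824339] 0.03897342913942269
```

View pics/w8.png

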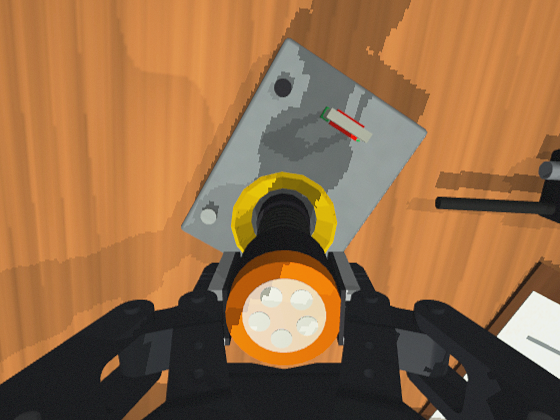

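View pics/s8.png

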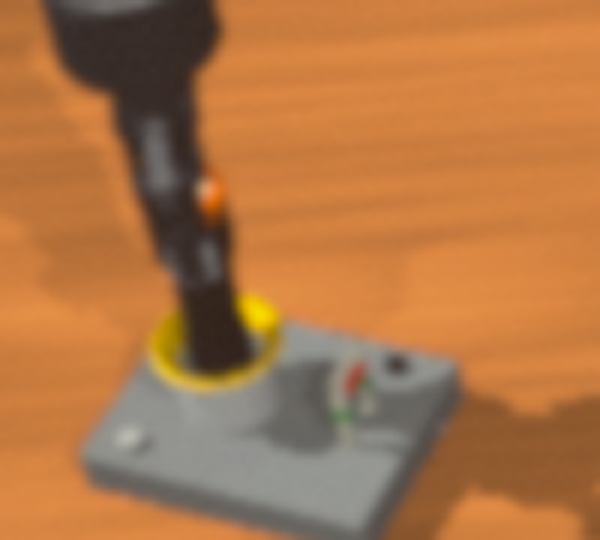

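The tail is inside the cup with no contact (Fz -2.7, just the torch's weight), and the walls are clear. I'll push on slowly.

Emit:
{"op": "carry_out", "data": {
  "increments": [
    [0,0,0,2,0,0,30],
    [0,0,0,2,0,0,30],
    [0,0,0,2,0,0,30],
    [0,0,0,2,0,0,30],
    [0,0,0,2,0,0,30],
    [0,0,0,2,0,0,30],
    [0,0,0,2,0,0,30],
    [0,0,0,2,0,0,30],
    [0,0,0,0,0,0,30]
  ]
}}

```text
time: 13.12
ee_pos: [0.5247, -0.206, 0.1184]
tcp_rot: [-44.8, 90.0, -38.2]
wrist_force: [-2.8, 0.3, 5.3]
opening: 0.0388
```

Emit:
{"op": "carry_out", "data": {
  "increments": [
    [0,0,0,1,0,0,30],
    [0,0,0,1,0,0,30],
    [0,0,0,0,0,0,30]
  ]
}}

```text
time: 13.5
ee_pos: [0.5247, -0.206, 0.1166]
tcp_rot: [-43.8, 90.0, -37.2]
wrist_force: [-2.2, 0.4, 5.4]
opening: 0.039
```

Emit:
{"op": "carry_out", "data": {
  "increments": [
    [0,0,0,1,0,0,30],
    [0,0,0,1,0,0,30],
    [0,0,0,0,0,0,30]
  ]
}}

```text
time: 13.88
ee_pos: [0.5247, -0.206, 0.1147]
tcp_rot: [-39.8, 90.0, -33.2]
wrist_force: [-2.0, 0.2, 7.0]
opening: 0.0388
```

Emit:
{"op": "carry_out", "data": {
  "increments": [
    [0,0,0,1,0,0,30],
    [0,0,0,0,0,0,30]
  ]
}}

```text
time: 14.12
ee_pos: [0.5247, -0.206, 0.1137]
tcp_rot: [-38.8, 90.0, -32.1]
wrist_force: [-2.7, -0.4, 7.4]
opening: 0.0389
```

Emit:
{"op": "carry_out", "data": {
  "increments": [
    [0,0,0,1,0,0,30],
    [0,0,0,0,0,0,30]
  ]
}}

```text
time: 14.38
ee_pos: [0.5248, -0.2061, 0.1128]
tcp_rot: [-38.0, 90.0, -31.3]
wrist_force: [-1.9, 0.1, 7.3]
opening: 0.0388
```

Emit:
{"op": "carry_out", "data": {
  "increments": [
    [0,0,0,1,0,0,30],
    [0,0,0,0,0,0,30]
  ]
}}

```text
time: 14.62
ee_pos: [0.5248, -0.2061, 0.1119]
tcp_rot: [-37.6, 90.0, -31.0]
wrist_force: [-3.6, -0.5, 8.3]
opening: 0.0388
```

Emit:
{"op": "carry_out", "data": {
  "increments": [
    [0,0,0,0.5,0,0,30],
    [0,0,0,0,0,0,30]
  ]
}}

```text
time: 14.88
ee_pos: [0.5248, -0.2061, 0.1117]
tcp_rot: [-40.5, 89.9, -33.8]
wrist_force: [-2.4, 0.3, 8.7]
opening: 0.0388
```

Emit:
{"op": "carry_out", "data": {
  "increments": [
    [0,0,0,0.5,0,0,30],
    [0,0,0,0,0,0,30]
  ]
}}

```text
time: 15.12
ee_pos: [0.5248, -0.2061, 0.1117]
tcp_rot: [-38.9, 89.9, -32.2]
wrist_force: [-4.4, 0.6, 13.8]
opening: 0.0387
```

Emit:
{"op": "carry_out", "data": {
  "increments": [
    [0,0,0,0.5,0,0,30],
    [0,0,0,0,0,0,30]
  ]
}}

```text
time: 15.38
ee_pos: [0.5249, -0.2062, 0.1117]
tcp_rot: [-37.4, 89.9, -30.7]
wrist_force: [-5.8, 0.1, 15.9]
opening: 0.0388
```

```bash
python3 - <<'E'
from h import *
o=sensors.get_obs(); im=vision.camera("wrist"); cv2.imwrite("pics/w9.png",cv2.resize(im[60:200,220:420,::-1],None,fx=4,fy=4,interpolation=cv2.INTER_CUBIC))
s=vision.camera("scene"); cv2.imwrite("pics/s9.png",cv2.resize(s[150:240,140:240,::-1],None,fx=6,fy=6,interpolation=cv2.INTER_CUBIC))
print(o["time"],o["ee_pos"],o["wrist_force"],o["torque"],o["opening"])
E
```

```text
15.375 [ 0.52485618 -0.20618801  0.11167201] [-5.77492618  0.11017033 15.9227296 ] [ 0.28655154  1.53995654 -0.00438931] 0.03880741209370719
```

View pics/w9.png

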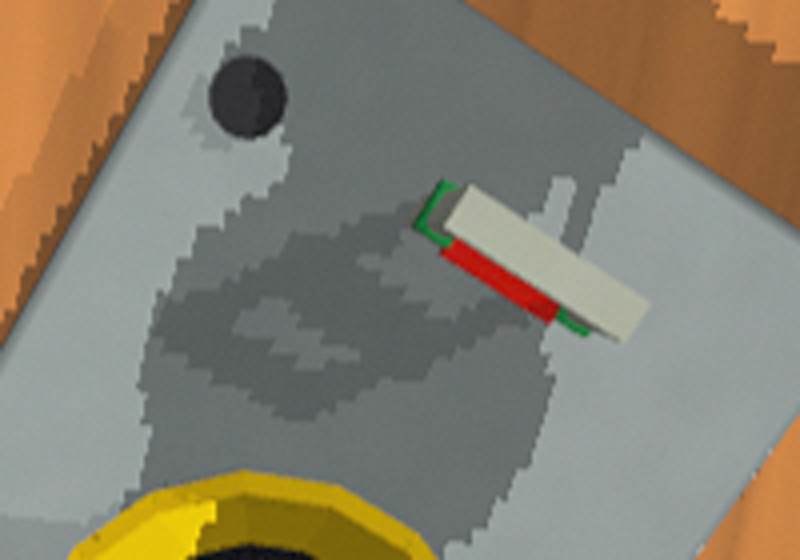

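View pics/s9.png

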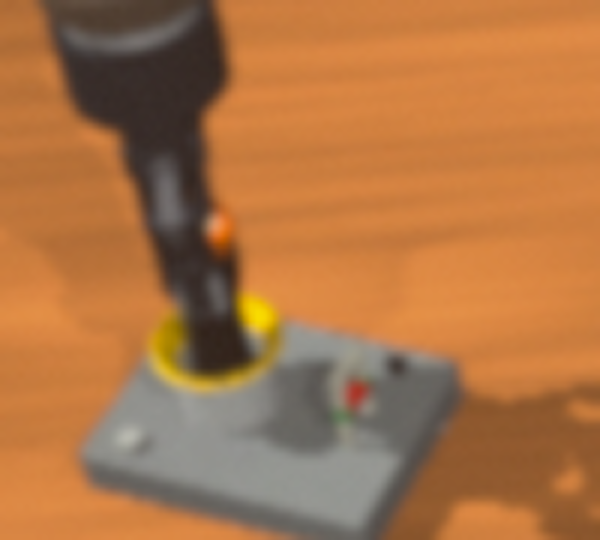

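The TCP stopped at z = 0.1117, exactly where the tail should be at 30 mm, while the force rose from 8.7 to 15.9 N. In the wrist crop the red tab (445–555, 250–315) lies in line between the green marks (430,235 and 575,325). The scene crop agrees, with red at 355,392 between green at 342,412 and about 365,383. I'll relieve the small sideways load and check that the push holds.

Emit:
{"op": "carry_out", "data": {
  "increments": [
    [0,0,0,0,0,-0.4,30],
    [0,0,0,0,0,0,30],
    [0,0,0,0,0,0,30],
    [0,0,0,0,0,0,30]
  ]
}}

```text
time: 15.98
ee_pos: [0.5247, -0.2062, 0.1116]
tcp_rot: [-27.2, 89.9, -20.5]
wrist_force: [-4.6, 0.6, 15.8]
opening: 0.0391
```

Emit:
{"op": "carry_out", "data": {
  "increments": [
    [0,0,0,0,0,0,30],
    [0,0,0,0,0,0,30],
    [0,0,0,0,0,0,30],
    [0,0,0,0,0,0,30],
    [0,0,0,0,0,0,30],
    [0,0,0,0,0,0,30],
    [0,0,0,0,0,0,30],
    [0,0,0,0,0,0,30]
  ]
}}

```text
time: 16.98
ee_pos: [0.5247, -0.2062, 0.1117]
tcp_rot: [-28.4, 89.9, -21.8]
wrist_force: [-4.3, 1.4, 14.1]
opening: 0.0389
```

```bash
python3 - <<'E'
from h import *
o=sensors.get_obs(); im=vision.camera("wrist"); cv2.imwrite("pics/w10.png",im[:,:,::-1])
s=vision.camera("scene"); cv2.imwrite("pics/s10.png",s[:,:,::-1])
print(o["time"],o["ee_pos"],o["wrist_force"],o["torque"],o["opening"])
E
```

```text
16.975 [ 0.52474269 -0.20621285  0.11166275] [-4.25175477  1.39156837 14.06448411] [0.31390213 1.12431926 0.03348981] 0.03891955826433418
```

View pics/w10.png

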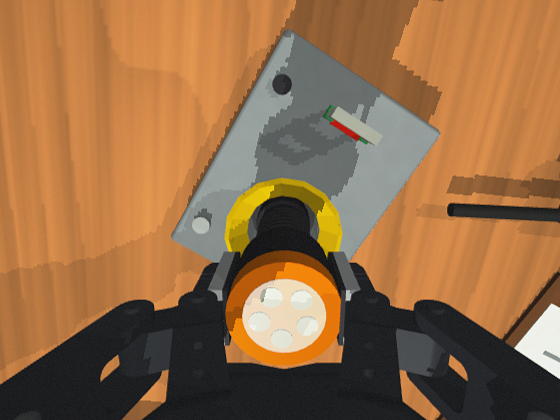

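View pics/s10.png

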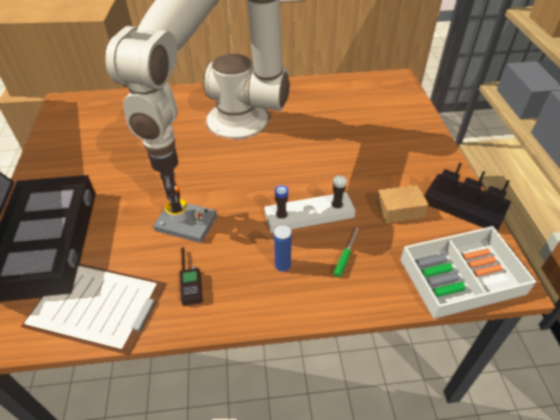

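The torch sits upright in the cup and hasn't moved in the grip (ring still at columns 227–340). The blue and white torches stand in the rack and nothing else has moved. The push is steady at about 14 N at the wrist, so I'm handing in.

```bash
python3 -c "
from workcell import job_done
print(job_done())"
```

```text
the job is handed in; nothing more can be done
None
```

I lifted the orange-ring torch straight out of the rack and lowered it tail first into the tester cup. I pushed it down onto the hard stop and handed in still gripping it and pressing lightly, about 17 s into the 54 s allowed.

**On the stop:** the tool stopped at z = 0.1117, which puts the tail at 30 mm, level with the stop. The force there rose sharply, from 8.7 to 15.9 N. It then held at 14–16 N for over a second, roughly 6–8 N more than the spring needs. The red tab sits in line with the green marks in the wrist view, and in the blurrier scene view as far as it can be read.

**Grip and surroundings:** the torch did not slip in the grip. The blue and white torches still stand in the rack, and nothing else on the table has moved.

**Disagreements:**
- The wrist camera's calibration shifted by up to 2 mm between scripts, so I averaged it with the other views.
- A sideways force of about 4 N remains on the torch. It is probably friction at the stop, because the torch looks upright and clear of the cup walls.

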